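# Blank the spare port and set the coolant flow valve

## Task

Get this PC's cooling loop ready to start: seat the round blanking plug flat in the round port of the manifold and let go of it, then wind the red valve wheel by its crank handle clockwise until it is closed against its stop, and then back it off (counterclockwise) exactly two full turns. Finish still gripping the handle, with the wheel held still at that setting; do not let go. Leave the square plug, the mug and the remote where they are.

Things in the scene. Friction and masses are not known exactly. Their poses are not given: they have to be found in the camera images.
- round_plug: Round brass blanking plug, loose, 90 to 185 g: a disc 50 mm in diameter and 10 mm thick with a black round knob (18 mm diameter, 30 mm tall) standing on its centre, 40 mm high in all. Origin: centre of the disc's underside, z up through the knob.
- square_plug: Square brass blanking plug, loose: a plate 39 x 39 x 10 mm with the same black knob (18 mm diameter, 30 mm tall). To be left alone. Origin: centre of its underside. It and the round plug may lie in either of two places on the right of the desk.
- manifold: Aluminium coolant manifold block fixed to the desk, 100 mm (its x) by 300 mm (its y) by 40 mm high. From its -y end to its +y end it carries the square port, the round port and the valve. Origin: centre of the underside.
- round_port (a point): Centre of the floor of the round port, a flat-bottomed pocket 53 mm in diameter and 6 mm deep with a dark floor, in the manifold's top (the floor is 34 mm above the desk). A seated round plug stands with its underside on this point. Lies at (0, -35, 34) mm in the manifold's frame.
- square_port (a point): Centre of the floor of the square port, a pocket 42 x 42 mm and 6 mm deep with a dark floor, at (0, -110, 34) mm in the manifold's frame. It stays empty.
- valve_axis (a point): Centre of the red valve wheel (rim 108 mm outer diameter, 12 mm thick) on its upright stem, in the plane of the rim, 85 mm above the desk; at (0, 115, 85) mm in the manifold's frame. The rim's top is 91 mm above the desk; nothing of the wheel but the crank handle stands higher.
- handle: Yellow crank handle: upright round post, 18 mm diameter, 54 mm tall, spinning freely on its own axis, on the wheel rim 48 mm from the valve axis. Origin: centre of its lower end, 91 mm above the desk (top at 145 mm). Its direction from the valve axis is the manifold's yaw plus the valve angle; gripped from above it can be carried round without turning the gripper. Its own spin means nothing.
- valve (a joint): Angle of the valve wheel, rad. 0 = closed, against a hard stop; grows as the wheel opens, counterclockwise seen from above; 6.283 is one turn. Starts 0.55 to 1.2 turns open; it can open to 3.18 turns. Light friction (about 0.07 N m, some 1.5 N at the handle); it stays where it is left.
- mug: Blue mug, 80 mm diameter, 90 mm high, bystander. Origin: centre of the underside.
- remote: Black remote control, 140 x 40 x 16 mm, bystander. Origin: centre of the underside.
Mind the look-alikes: they are no part of the job. Leave any blue or grey look-alike of the round_plug alone.

How it is judged:
On the way, in this order (a step that is already met when the one before it is completed fails the run):
1. the round plug is seated in the round port and let go (horizontal distance between round_plug and round_port below 0.0035 m and z of round_plug in the frame of manifold between 0.032 and 0.036 m and angle between round_plug's own z axis and vertical below 0.06 rad and contact force between the fingers and round_plug below 0.3 N), for 0.2 s.
2. the valve is wound closed against its stop (value of joint valve below 0.1 rad), for 0.2 s.
At the end, for the whole second after the job is handed in: Valve still, two turns (12.57 rad) open within 0.3 rad, fingers gripping the crank handle (over 2 N); round plug released in the round port (3.5 mm off centre, 2 mm in height, 0.06 rad tilt at most); square plug, mug and remote within 30 mm of their starts (all of step 1 and value of joint valve between 12.266 and 12.866 rad and velocity of joint valve between -0.1 and 0.1 rad/s and contact force between the fingers and handle above 2 N and distance of each of square_plug, mug, remote from where it was at the start of the episode below 0.03 m); the arm keeps its last pose, push and grip.
It fails at once if the square plug is pushed aside by more than 30 mm (distance of square_plug from where it was at the start of the episode above 0.03 m).
It fails at once if the mug is pushed aside by more than 30 mm (distance of mug from where it was at the start of the episode above 0.03 m).
It fails at once if the remote is pushed aside by more than 30 mm (distance of remote from where it was at the start of the episode above 0.03 m).
It also fails if it takes over 72 s, if anything falls off the work surface, if the arm or the gripper's body presses on something with over 40 N, if the wrist force passes 120 N, or if a joint passes its speed limit or range.

## Robot

A 6-joint arm with a two-finger parallel gripper is mounted at the origin on the work surface. World frame = base frame: x ahead of the robot, y to its left, z up, the work surface at z = 0. Lengths are in m, angles in rad, forces in N, time in s.
With the tool pointing down it reaches from about 0.35 to 0.775 m from the base axis. Payload 5.5 kg.
Tool frame: the origin (TCP) lies midway between the tips of the shut fingers; the grasp point (between the pads) lies 19 mm behind it; x points along the fingers, y is the direction in which the jaws open and shut, and the axes are right-handed (so a half turn about x gives the same grasp; the last joint's range is limited). The gripper opens to 85 mm and grips with 20 to 120 N. Pads are 22 mm wide; open, the fingers measure 114 mm over their backs; the gripper's body (76 mm by 85 mm) begins 54 mm behind the grasp point. The pads swing forward as they close: fully open they stand 13 mm farther back than shut.
Start: joints at [-1.256, 0.313, 0.046, 1.304, 0, 1.431], TCP at [0.253, -0.517, 0.231] pointing down, gripper open.
Joint ranges: [-2.76, 2.76], [-0.86, 1.69], [-1.03, 1.26], [-2.2, 2.34], [-1.47, 1.5], [-3.14, 3.14]. Speed limits (rad/s): [2.57, 2.57, 3.14, 3.14, 3.14, 3.14].

## Interface

Orientations are given as a unit quaternion [w, x, y, z].
In Python, from workcell import env, optics, order, models gives the robot as it stands. The module is installed in compiled form; this text tells all that it offers.
- The arm moves only by the tool servo_tool, never from a script. Its argument "moves" is a list of rows, each a list of 5 numbers: the shift along the tool's x, y, z in cm, then the turn about the tool's x in rad, then the closure, from -1 (fully open) to 1 (shut). A call has exactly 10 rows; each row shifts and turns the commanded pose from where the row before left it, along the tool's axes as they then stand; what a row does not reach is not made up. A row lasts 1/8 s, in which the tool goes at most 62.5 mm and 10.7 degrees, less where a joint would pass 70% of its speed; a pose out of reach is approached as far as the arm can. A call is refused whole if a number of a shift passes 6.25 or a number of a turn 0.188, either way. A call with a gripper value outside its range is refused whole. The fingers move at their own pace and stop on an object; "grip_force" is the grip in N (left out, the last holds). Time passes only in rows, so rows that do not move let the fingers close, or fill a call up. It gives the time, the measured TCP pose, the force and the opening at its end, in the units of the state.
- env.get_state(): the state, without advancing time (a new reading comes with each control period).
- optics.read_camera(name): name is "scene" or "top" or "wrist"; returns a dict with "pixels" (400x640x3 uint8, blue, green, red), "vertical_fov" (degrees; the focal length in pixels is half the picture's height over the tangent of half this angle, whatever the lens; pixels are square), "cx", "cy" (the principal point, pixels), "k1" (the pictures are not rectified: a ray, as slopes to the right and down, at radius r is drawn at 1 + k1 r^2 times it, then the intrinsics apply), "extrinsics" (4x4, takes a point from world to camera coordinates). Camera axes: x right, y up, looking along -z (the intrinsics and any distortion apply to the point x, -y, -z); pixel columns grow to the right and rows downward; lengths in m; the calibration is good to about 2 mm. A picture is of the moment at which its call begins. There is no depth.
- order.hand_in(): hands the job in, once; it reports no verdict.
Trained networks look in a picture, given as the dict that the camera call returned (one of the last four; its "shot" number tells which), for a name from the list of things; names that differ only in an ending like _2 or _b are one class to them, and where a whole thing is asked for, a point or a joint stands for the part that bears it (a point fixed in the world has none). Each returns a list of dicts, best first, with "conf" (0 to 1); they miss things now and then, are a little off and sometimes report something else, mostly with a low value. They report only what shows in the picture. A call takes as long as a camera call. They do not tell look-alikes from the thing itself.
- models.outline_of(name, picture): "pixels" (400x640 bool, what is visible of it) and "location" ([column, row] in pixels, amid what is visible of it).
- models.pinpoint(name, picture): "location" ([column, row] in pixels: a listed point, or the origin of a listed thing).
The state is a dict: "clock": time; "joint_pos": joint angles; "qvel": joint speeds; "tau": joint torques, N m; "tcp_pos": TCP position; "orientation": TCP orientation; "wrist_force": force on the tool from outside, world axes, zero at the start; "ft_torque": the same for the moment, N m; "finger_gap": finger opening in m.
Only numpy, scipy, OpenCV 4.12 (cv2) and the standard library are available. Lean on these libraries where they do the work, as an engineer would, in place of code of your own. Each camera call takes 0.05 s, during which the arm holds its last target.

## Working session

There is one attempt and no reset: what is moved stays moved. The work goes in short steps, Python scripts to look and compute and a tool call to move; the robot and the scene stay as the last step left them, time stands still between calls to the robot, and variables do not carry over. Pictures are saved under pics/ and viewed, and the job is handed in when it is done.

Besides the shell and the picture viewer there is one more tool, called after ">>>" as name([rows], argument=value, ...), one row to a line, values as JSON. servo_tool: Moves the arm, as the interface text tells. Its arguments: {"type":"object","properties":{"moves":{"type":"array"},"grip_force":{"type":"number"}},"required":["moves"]}

```bash
mkdir -p pics; cat > h.py <<'E'
import numpy as np, cv2
from workcell import env, optics, order, models
def f_of(p): return 200/np.tan(np.radians(p['vertical_fov'])/2)
def ray(p,uv):
    f=f_of(p); d=np.array([(uv[0]-p['cx'])/f,(uv[1]-p['cy'])/f]); s=d.copy()
    for _ in range(30): s=d/(1+p['k1']*(s@s))
    E=np.array(p['extrinsics']); R=E[:3,:3]; t=E[:3,3]
    return -R.T@t, R.T@np.array([s[0],-s[1],-1])
def at_z(p,uv,z):
    c,d=ray(p,uv); return c+d*(z-c[2])/d[2]
def proj(p,X):
    E=np.array(p['extrinsics']); c=E[:3,:3]@np.array(X)+E[:3,3]
    s=np.array([c[0],-c[1]])/-c[2]; s=s*(1+p['k1']*(s@s)); return s*f_of(p)+[p['cx'],p['cy']]
E
cat > a.py <<'E'
from h import *
for n in ['scene','top','wrist']:
    p=optics.read_camera(n); cv2.imwrite(f'pics/{n}0.png',p['pixels'])
    print(n,p['vertical_fov'],p['k1'],ray(p,(320,200)))
    for o,z in [('round_plug',0),('square_plug',0),('manifold',0),('round_port',.034),('square_port',.034),('valve_axis',.085),('handle',.091),('mug',0),('remote',0)]:
        for r in models.pinpoint(o,p)[:4]: print(o,np.round(r['location'],1),round(r['conf'],2),np.round(at_z(p,r['location'],z),4))
s=env.get_state(); print(s)
E
python3 a.py
```

```text
scene 52.95018454667324 -0.08182187461158849 (array([1.22925619, 0.53553518, 0.70012411]), array([-0.64968353, -0.50436819, -0.56900249]))
round_plug [229.3 201.1] 0.69 [ 0.5986 -0.3073  0.    ]
round_plug [230.4 223.4] 0.65 [ 0.6731 -0.2208  0.    ]
round_plug [263.1 201.8] 0.54 [ 0.5398 -0.22    0.    ]
round_plug [239.6 185.9] 0.48 [ 0.5193 -0.3453  0.    ]
square_plug [269.2 185.3] 0.64 [ 0.46   -0.2693  0.    ]
manifold [327.7 223.6] 0.83 [0.5104 0.0034 0.    ]
round_port [320.6 209.6] 0.69 [ 0.5055 -0.0248  0.034 ]
square_port [306.5 197. ] 0.74 [ 0.4797 -0.0965  0.034 ]
valve_axis [355.9 220.4] 0.79 [0.5456 0.1175 0.085 ]
handle [341.  213.4] 0.52 [0.55  0.075 0.091]
mug [396.1 326. ] 0.68 [0.7092 0.3301 0.    ]
remote [497.5 255.4] 0.93 [0.3604 0.4375 0.    ]
top 42.834707901222046 -0.02366868424214273 (array([0.42126224, 0.02939985, 1.30425435]), array([ 0.08148199, -0.00454326, -0.99667652]))
round_plug [478.  153.8] 0.74 [ 0.6423 -0.3879  0.    ]
round_plug [412.2 190.6] 0.67 [ 0.5488 -0.2141  0.    ]
round_plug [463.8 199.4] 0.62 [ 0.5242 -0.3465  0.    ]
round_plug [446.
[... 777 characters left out ...]
6289095, -0.11029955, -0.9587261 ]))
{'clock': 1.5, 'joint_pos': array([-1.25558661e+00,  3.13222716e-01,  4.60717055e-02,  1.30360386e+00,
       -6.19935052e-06,  1.43120950e+00]), 'qvel': array([ 0.00049738,  0.0001739 , -0.0006061 ,  0.00017086,  0.00025545,
        0.00142195]), 'tau': array([-3.53591371e-03, -4.80458951e+01,  2.98808777e+01,  4.47323455e-04,
       -1.81235587e-04, -3.01758371e-05]), 'tcp_pos': array([ 0.25259   , -0.51657712,  0.23129865]), 'orientation': array([-0.15942745, -0.68890229, -0.15939786,  0.68890409]), 'wrist_force': array([0.38112408, 0.44951051, 0.37275415]), 'ft_torque': array([-0.04185866, -0.0221082 , -0.02296362]), 'finger_gap': 0.08554677497808821}
```

View pictures.

```bash
python3 -c "
import cv2
a=cv2.imread('pics/top0.png')[110:290,250:530];b=cv2.imread('pics/scene0.png')[150:270,200:400]
cv2.imwrite('pics/topc.png',cv2.resize(a,None,fx=2.8,fy=2.8));cv2.imwrite('pics/scenec.png',cv2.resize(b,None,fx=4,fy=4))"
```

```text
(no output)
```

View pics/topc.png

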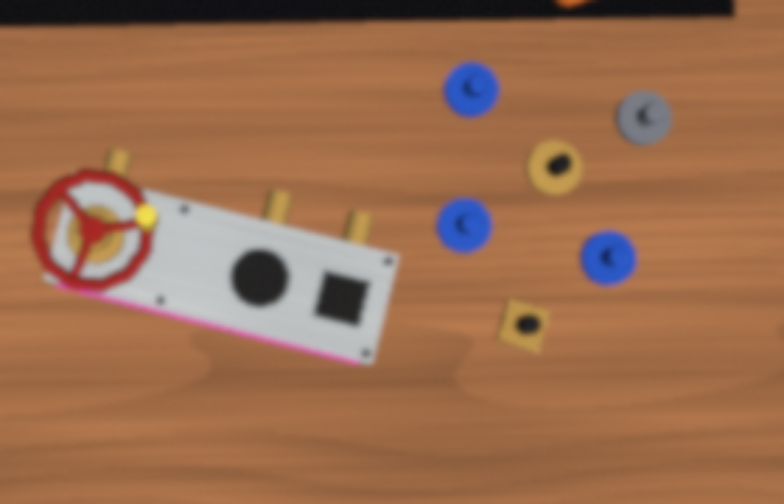

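View pics/scenec.png

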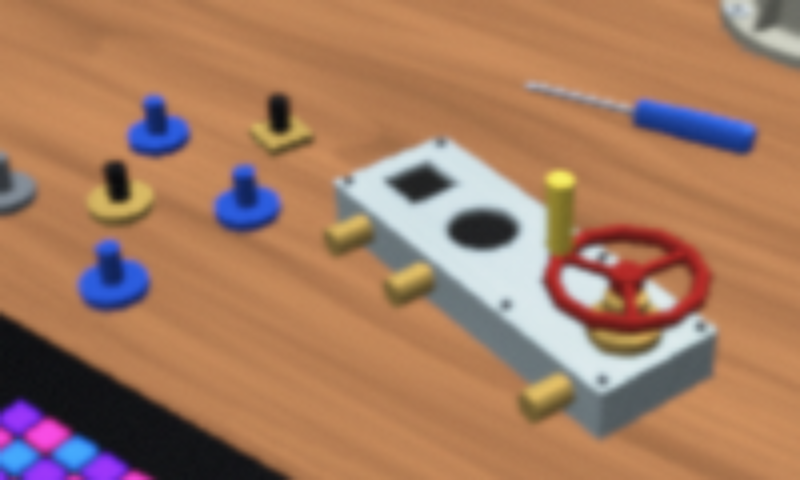

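View pics/top0.png

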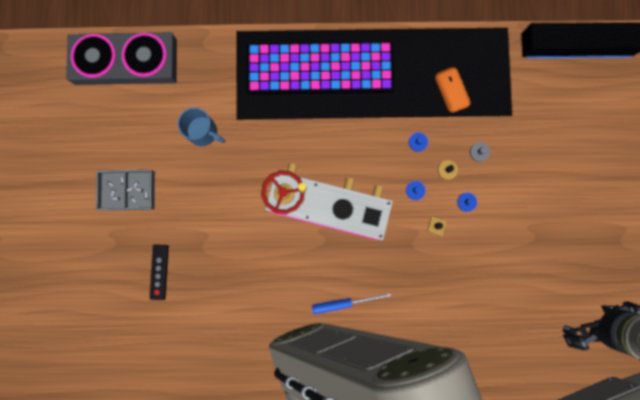

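```bash
cat >> h.py <<'E'
from scipy.spatial.transform import Rotation as Ro
def tool():
    s=env.get_state(); w,x,y,z=s['orientation']; return s,Ro.from_quat([x,y,z,w]).as_matrix(),np.array(s['tcp_pos'])
def rel(target):
    s,R,t=tool(); d=R.T@(np.array(target)-t)*100; return np.round(d,2)
E
python3 - <<'E'
from h import *
s,R,t=tool(); print(np.round(R,3)); print(rel([.598,-.305,.15]))
E
```

```text
[[ 0.     0.439 -0.898]
 [-0.    -0.898 -0.439]
 [-1.     0.     0.   ]]
[  8.13  -3.83 -40.32]
```

>>> servo_tool([
  [1,-0.5,-5.5,0,-1],
  [1,-0.5,-6,0,-1],
  [1,-0.5,-6,0,-1],
  [1,-0.5,-6,0,-1],
  [1,-0.5,-6,0,-1],
  [1,-0.5,-6,0,-1],
  [1,-0.5,-4.8,0,-1],
  [1,-0.3,0,0,-1],
  [0,0,0,0,-1],
  [0,0,0,0,-1],
])

```text
clock: 2.75
tcp_pos: [0.5971, -0.3064, 0.1518]
orientation: [-0.159, -0.689, -0.159, 0.689]
wrist_force: [-0.4, 0.4, 0.2]
finger_gap: 0.0851
```

```bash
cat > b.py <<'E'
from h import *
import sys
n=sys.argv[1]
s,R,t=tool(); print(s['clock'],t,s['finger_gap'],s['wrist_force'])
p=optics.read_camera('wrist'); cv2.imwrite(f'pics/{n}.png',p['pixels'])
for o,z in [('round_plug',0),('round_port',.034),('handle',.091)]:
    for r in models.pinpoint(o,p)[:3]: print(o,np.round(r['location'],1),round(r['conf'],2),np.round(at_z(p,r['location'],z),4))
import pickle; pickle.dump(p,open(f'pics/{n}.pkl','wb'))
E
python3 b.py w1
```

```text
2.75 [ 0.59707868 -0.30642767  0.15178132] 0.08507895253680645 [-0.35481617  0.39110325  0.16934563]
round_plug [327.4 269.1] 0.8 [ 0.5146 -0.3498  0.    ]
round_plug [324.6 180.2] 0.75 [ 0.5977 -0.3061  0.    ]
round_plug [222.7 189.5] 0.7 [ 0.5466 -0.2222  0.    ]
```

View pics/w1.png

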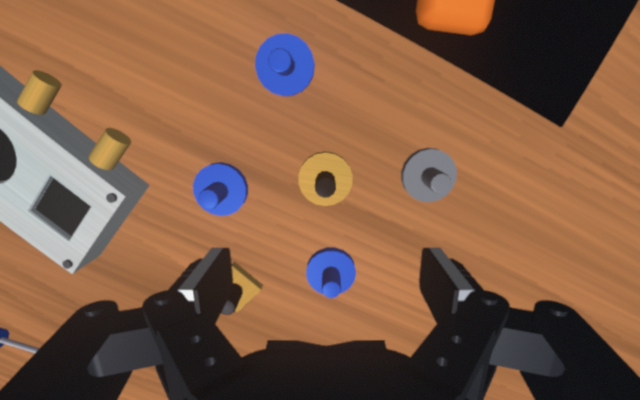

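```bash
cat > c.py <<'E'
from h import *
import pickle
p=pickle.load(open('pics/w1.pkl','rb')); im=p['pixels']
c=im[140:220,280:370]; cv2.imwrite('pics/crop1.png',cv2.resize(c,None,fx=6,fy=6))
# brass pixels: edge fit of top disc contour
sub=np.zeros(im.shape[:2],np.uint8); 
m=models_m=None
hsv=cv2.cvtColor(im,cv2.COLOR_BGR2HSV)
for q in [(325,160),(305,180),(345,180),(300,140),(325,185),(325,202),(325,208)]: print(q,hsv[q[1],q[0]])
X=rel([.5977,-.3061,.15]);print(X, proj(p,tool()[2]), proj(p,[.5977,-.3061,.01]),proj(p,[.5977,-.3061,.04]))
E
python3 c.py
```

```text
(325, 160) [ 19 151 201]
(305, 180) [ 19 153 212]
(345, 180) [ 19 151 205]
(300, 140) [ 13 143 169]
(325, 185) [ 8 77 60]
(325, 202) [ 19 153 211]
(325, 208) [ 13 145 164]
[ 0.22 -0.03 -0.04] [324.64818419 250.87597425] [324.5872037  182.62475176] [324.51879825 191.05819126]
```

View pics/crop1.png

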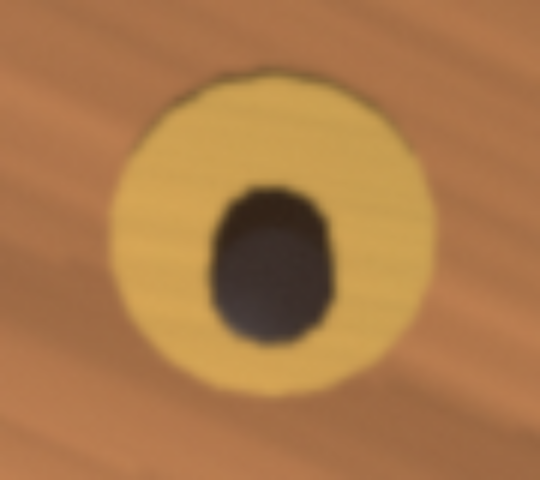

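```bash
cat > d.py <<'E'
from h import *
import pickle
p=pickle.load(open('pics/w1.pkl','rb')); im=p['pixels']
hsv=cv2.cvtColor(im,cv2.COLOR_BGR2HSV)
m=((hsv[...,0]>15)&(hsv[...,0]<25)&(hsv[...,2]>185)).astype(np.uint8); m[:140]=0;m[220:]=0;m[:,:285]=0;m[:,365:]=0
cs,_=cv2.findContours(m,cv2.RETR_EXTERNAL,cv2.CHAIN_APPROX_NONE); c=max(cs,key=cv2.contourArea)
e=cv2.fitEllipse(c);print(e, at_z(p,e[0],.01))
for u in [(325.2,187.2),(325.2,188)]: print(at_z(p,u,.04))
E
python3 d.py
```

```text
((324.91241455078125, 179.22305297851562), (51.28269577026367, 53.68922424316406), 92.73954010009766) [ 0.60070251 -0.30496788  0.01      ]
[ 0.60090223 -0.30516417  0.04      ]
[ 0.60029106 -0.30546233  0.04      ]
```

```bash
python3 -c "
from h import *
print(rel([.6006,-.3052,.012]),rel([.6006,-.3052,.05]))"
```

```text
[14.02  0.   -0.33] [10.22  0.   -0.33]
```

>>> servo_tool([
  [5,0,-0.33,0,-1],
  [5,0,0,0,-0.5],
  [2.5,0,0,0,0],
  [1.45,0,0,0,0],
  [0,0,0,0,0],
  [0,0,0,0,1],
  [0,0,0,0,1],
  [0,0,0,0,1],
  [0,0,0,0,1],
  [0,0,0,0,1],
], grip_force=40)

```text
clock: 4.2
tcp_pos: [0.6021, -0.3049, 0.0138]
orientation: [0.16, 0.69, 0.158, -0.688]
wrist_force: [-0.6, -0.1, 6.4]
finger_gap: 0.0165
```

```bash
python3 b.py w2
```

```text
4.2 [ 0.60210707 -0.30489462  0.01378288] 0.016518856661291652 [-0.58802654 -0.07026596  6.43985099]
round_plug [144.2 259.7] 0.92 [ 0.5475 -0.2211  0.    ]
round_plug [248.   41.9] 0.85 [ 0.6742 -0.2311  0.    ]
round_plug [325.  242.4] 0.83 [ 0.601 -0.306  0.   ]
```

View pics/w2.png

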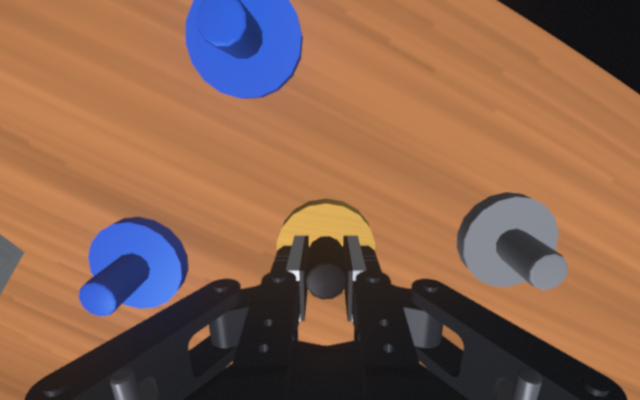

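```bash
python3 -c "
from h import *
print(rel([.457,-.048,.11]))"
```

```text
[ -9.72 -29.42   1.74]
```

>>> servo_tool([
  [-3,0,0,0,1],
  [-5,0,0,0,1],
  [-1.7,-4,0.2,0,1],
  [0,-5.5,0.3,0,1],
  [0,-5.5,0.3,0,1],
  [0,-5.5,0.3,0,1],
  [0,-5.5,0.3,0,1],
  [0,-3.4,0.3,0,1],
  [0,0,0,0,1],
  [0,0,0,0,1],
])

```text
clock: 5.65
tcp_pos: [0.4571, -0.0476, 0.1092]
orientation: [0.16, 0.689, 0.159, -0.688]
wrist_force: [-0.3, -0.7, -0.9]
finger_gap: 0.0167
```

```bash
python3 b.py w3
```

```text
5.65 [ 0.45714119 -0.04757458  0.10916434] 0.016688005964847145 [-0.31293751 -0.7455144  -0.88732372]
round_plug [321.9 240.1] 0.97 [ 0.4186 -0.0641  0.    ]
round_plug [559.2 186.8] 0.77 [ 0.5489 -0.2226  0.    ]
round_port [337.  138.2] 0.95 [ 0.5037 -0.0344  0.034 ]
```

View pics/w3.png

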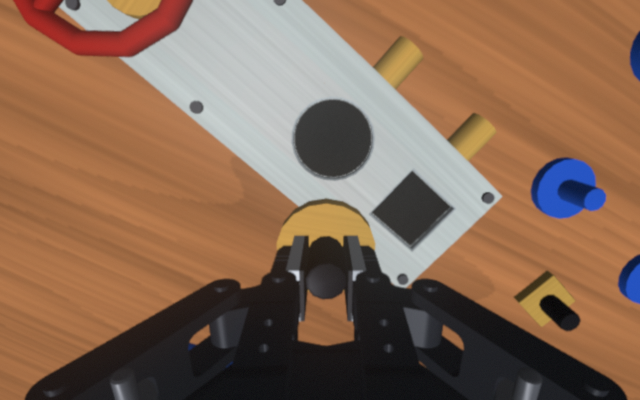

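```bash
cat > e.py <<'E'
from h import *
import pickle
from scipy.optimize import least_squares
p=pickle.load(open('pics/w3.pkl','rb')); im=p['pixels']
hsv=cv2.cvtColor(im,cv2.COLOR_BGR2HSV)
# port
g=cv2.cvtColor(im,cv2.COLOR_BGR2GRAY)
def edgefit(c0,z,r,angs,lo,hi):
    # radial max-gradient points in world circle plane, fit circle center
    c=np.array(c0,float)
    gg=cv2.GaussianBlur(g,(3,3),0).astype(np.float32)
    rs=np.linspace(lo,hi,80)
    for it in range(4):
        pts=[]
        for a in angs:
            P=np.array([proj(p,[c[0]+q*np.cos(a),c[1]+q*np.sin(a),z]) for q in rs],np.float32)
            v=cv2.remap(gg,P[None,:,0],P[None,:,1],cv2.INTER_LINEAR)[0]
            k=np.argmax(np.abs(np.gradient(v))); pts.append(c[:2]+rs[k]*np.array([np.cos(a),np.sin(a)]))
        pts=np.array(pts)
        s=least_squares(lambda x:np.hypot(*(pts-x[:2]).T)-x[2],[*c[:2],r],loss='soft_l1',f_scale=.0005)
        c=s.x[:2]
    return s.x, np.abs(s.fun).mean()
A=np.linspace(0,2*np.pi,72,endpoint=False)
port0=[.502,-.03]
print('port z40',edgefit(port0,.04,.0265,A,.018,.034))
print('port z34',edgefit(port0,.034,.0265,A,.018,.034))
s,R,t=tool()
m=((hsv[...,0]>15)&(hsv[...,0]<25)&(hsv[...,2]>185)).astype(np.uint8)
m[:190]=0;m[250:]=0;m[:,:270]=0;m[:,385:]=0
cols=[(x,np.where(m[:,x])[0].min()-.5) for x in range(284,369) if m[:,x].any()]
for dz in (0,.002,.004):
    pts=np.array([at_z(p,u,t[2]-dz)[:2] for u in cols])
    f=lambda x:np.hypot(*(pts-x).T)-.025
    sol=least_squares(f,t[:2],loss='soft_l1',f_scale=.0003); d=R.T@np.array([*(sol.x-t[:2]),0])*1000
    print(dz,sol.x,'tool mm',np.round(d,2),np.abs(sol.fun).mean())
print(proj(p,t),m[205:235:6].sum(1))
E
python3 e.py
```

```text
port z40 (array([ 0.50133522, -0.03202864,  0.02617376]), np.float64(0.0003930103801524383))
port z34 (array([ 0.50078826, -0.03251875,  0.02697019]), np.float64(0.00039788207206679064))
0 [ 0.45629716 -0.0486471 ] tool mm [-0.    0.08  0.92] 0.00019768619500807512
0.002 [ 0.4557774  -0.04891824] tool mm [-0.   0.1  1.5] 0.00017253894875449196
0.004 [ 0.45526101 -0.0491875 ] tool mm [-0.    0.11  2.09] 0.00014881422786969885
[325.0655261  251.36570462] [14 50 68 78 89]
```

```bash
python3 -c "
from h import *
print(rel([.5025,-.0310,.062]))"
```

```text
[ 4.68  0.44 -4.83]
```

>>> servo_tool([
  [0,0.2,-2,0,1],
  [0,0.24,-2,0,1],
  [0,0,-0.83,0,1],
  [2,0,0,0,1],
  [2,0,0,0,1],
  [0.68,0,0,0,1],
  [0,0,0,0,1],
  [0,0,0,0,1],
  [0,0,0,0,1],
  [0,0,0,0,1],
])

```text
clock: 7.1
tcp_pos: [0.5022, -0.0302, 0.0625]
orientation: [0.16, 0.689, 0.159, -0.689]
wrist_force: [-0.6, 0.1, -1.3]
finger_gap: 0.0167
```

```bash
python3 b.py w4; python3 -c "
from h import *
print(rel([.5025,-.0310,.062]))"
```

```text
7.1 [ 0.50215516 -0.03017227  0.06249441] 0.016695240005471356 [-0.61187476  0.13192539 -1.27633602]
round_plug [326.7 242.3] 0.83 [ 0.4821 -0.0418  0.    ]
round_plug [582.6 266.1] 0.8 [ 0.5475 -0.2227  0.    ]
handle [130.6  65.1] 0.82 [0.5475 0.0658 0.091 ]
[ 0.01  0.11 -0.02]
```

View pics/w4.png

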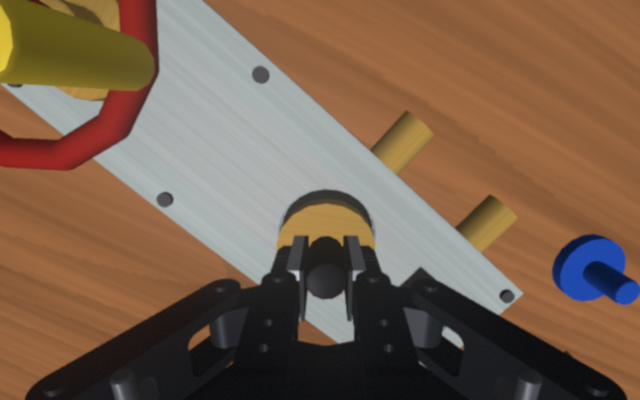

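```bash
cat > f.py <<'E'
from h import *
import pickle,sys
from scipy.optimize import least_squares
p=pickle.load(open(f'pics/{sys.argv[1]}.pkl','rb')); im=p['pixels']
g=cv2.GaussianBlur(cv2.cvtColor(im,cv2.COLOR_BGR2GRAY),(3,3),0).astype(float)
s,R,t=tool()
cols=[]
for x in range(288,366):
    gr=np.diff(g[175:225,x]); k=np.argmin(gr); cols.append((x,175+k+.5))
print(cols[::10])
for z in (.04,.037):
    pts=np.array([at_z(p,u,z)[:2] for u in cols])
    sol=least_squares(lambda x:np.hypot(*(pts-x).T)-.0265,t[:2],loss='soft_l1',f_scale=.0003)
    d=R.T@np.array([*(sol.x-t[:2]),0])*1000; print(z,sol.x,np.round(d,2),np.abs(sol.fun).mean())
E
python3 f.py w4
```

```text
[(288, np.float64(207.5)), (298, np.float64(197.5)), (308, np.float64(192.5)), (318, np.float64(189.5)), (328, np.float64(189.5)), (338, np.float64(190.5)), (348, np.float64(193.5)), (358, np.float64(199.5))]
0.04 [ 0.50194627 -0.03174328] [0.   1.54 0.63] 0.0001466435133578363
0.037 [ 0.50130715 -0.03208287] [0.   1.56 1.36] 0.00016249424580286394
```

>>> servo_tool([
  [0,0.13,-0.04,0,1],
  [0.4,0,0,0,1],
  [0.3,0,0,0,1],
  [0.2,0,0,0,1],
  [0.2,0,0,0,1],
  [0.2,0,0,0,1],
  [0.1,0,0,0,1],
  [0,0,0,0,1],
  [0,0,0,0,1],
  [0,0,0,0,1],
])

```text
clock: 8.55
tcp_pos: [0.5028, -0.0311, 0.0481]
orientation: [0.159, 0.689, 0.159, -0.689]
wrist_force: [-0.2, 0.5, -1.0]
finger_gap: 0.0168
```

```bash
python3 b.py w5; python3 -c "
from h import *
p=cv2.imread('pics/w5.png')[150:330,250:400];cv2.imwrite('pics/w5c.png',cv2.resize(p,None,fx=4,fy=3.3))"
```

```text
8.55 [ 0.50281775 -0.0310842   0.04808581] 0.0167664295428315 [-0.17230811  0.450095   -0.98143478]
round_plug [281.6 184.6] 0.74 [0.5108 0.0022 0.    ]
round_plug [596.1 274.9] 0.58 [ 0.5482 -0.222   0.    ]
handle [97.5 60.1] 0.96 [0.5473 0.0665 0.091 ]
handle [283.4 188. ] 0.2 [ 5.357e-01 -5.000e-04  9.100e-02]
```

View pics/w5c.png

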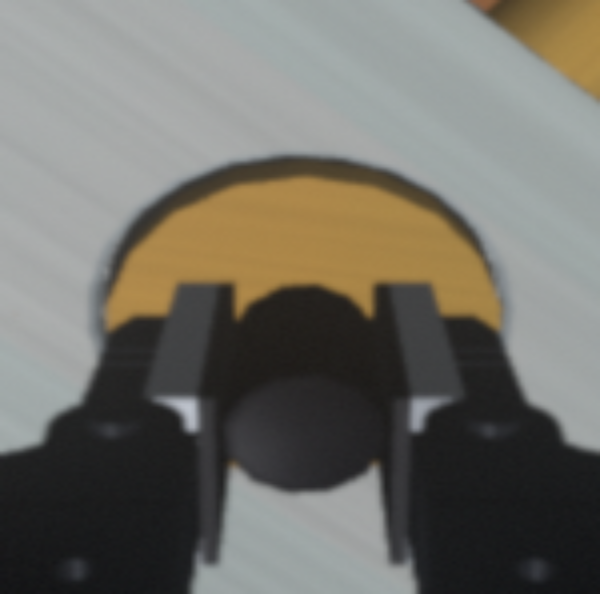

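>>> servo_tool([
  [0.1,0,0,0,1],
  [0.1,0,0,0,1],
  [0.05,0,0,0,1],
  [0,0,0,0,1],
  [0,0,0,0,1],
  [0,0,0,0,1],
  [0,0,0,0,1],
  [0,0,0,0,1],
  [0,0,0,0,1],
  [0,0,0,0,1],
])

```text
clock: 10.0
tcp_pos: [0.5029, -0.0311, 0.0477]
orientation: [0.16, 0.689, 0.159, -0.688]
wrist_force: [-5.9, 0.2, 17.0]
finger_gap: 0.0166
```

>>> servo_tool([
  [-0.15,0,0,0,1],
  [0,0,0,0,0.3],
  [0,0,0,0,0.1],
  [0,0,0,0,0],
  [0,0,0,0,0],
  [-2,0,0,0,0],
  [-4,0,0,0,0],
  [-5,0,0,0,0],
  [-3,0,0,0,0],
  [0,0,4,0,0],
])

```text
clock: 11.25
tcp_pos: [0.4702, -0.0492, 0.1899]
orientation: [0.161, 0.691, 0.159, -0.686]
wrist_force: [-0.5, 0.1, 0.0]
finger_gap: 0.0427
```

```bash
python3 b.py w6; cat > g.py <<'E'
from h import *
for n in ['top','scene']:
    p=optics.read_camera(n); cv2.imwrite(f'pics/{n}6.png',p['pixels'])
    for o,z in [('round_plug',.034),('valve_axis',.085),('handle',.091)]:
        for r in models.pinpoint(o,p)[:4]: print(o,np.round(r['location'],1),round(r['conf'],2),np.round(at_z(p,r['location'],z),4))
E
python3 g.py
```

```text
11.25 [ 0.47019382 -0.0491678   0.18990683] 0.042723638816841006 [-0.45355325  0.06654304  0.01864958]
round_plug [499.7 180.2] 0.91 [ 0.5486 -0.2242  0.    ]
round_plug [321.6 143.6] 0.68 [ 0.4977 -0.033   0.    ]
round_plug [573.  251.1] 0.63 [ 0.5176 -0.356   0.    ]
handle [321.3 142.4] 0.7 [ 0.5075 -0.0286  0.091 ]
handle [227.2  31.8] 0.6 [0.548  0.0646 0.091 ]
round_plug [466.4 201.7] 0.77 [ 0.5157 -0.343   0.034 ]
round_plug [421.8 143.7] 0.76 [ 0.6641 -0.2355  0.034 ]
round_plug [477.9 153.8] 0.72 [ 0.6365 -0.3767  0.034 ]
round_plug [341.8 207.7] 0.63 [ 0.5051 -0.0305  0.034 ]
valve_axis [281.  191.6] 0.89 [0.5425 0.1172 0.085 ]
handle [302.8 190.8] 0.4 [0.5431 0.0647 0.091 ]
round_plug [229.3 224.2] 0.75 [ 0.7043 -0.1838  0.034 ]
round_plug [241.  186.8] 0.73 [ 0.5549 -0.2952  0.034 ]
round_plug [201.8 201.1] 0.72 [ 0.6774 -0.3327  0.034 ]
round_plug [314.6 206.7] 0.52 [ 0.5044 -0.0471  0.034 ]
valve_axis [358.6 219.1] 0.76 [0.5371 0.1201 0.085 ]
handle [338.  211.4] 0.7 [0.5475 0.0639 0.091 ]
```

View pics/w6.png

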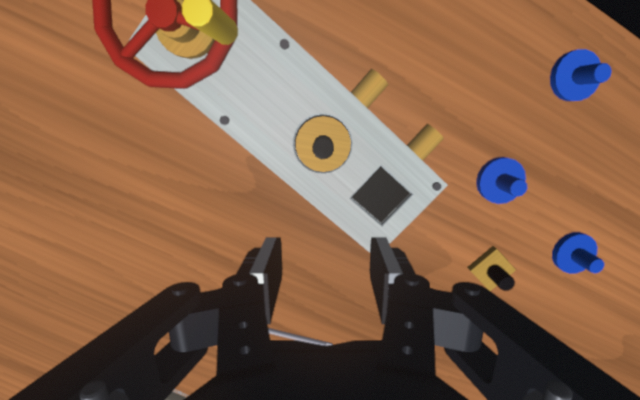

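```bash
python3 -c "
from h import *
print(rel([.50,.09,.19]))"
```

```text
[ -0.33 -10.99  -9.05]
```

>>> servo_tool([
  [0,-3.5,-3,0,0],
  [0,-4,-3,0,0],
  [0,-3.5,-3,0,0],
  [0,0,0,0,0],
  [0,0,0,0,0],
  [0,0,0,0,0],
  [0,0,0,0,0],
  [0,0,0,0,0],
  [0,0,0,0,0],
  [0,0,0,0,0],
])

```text
clock: 13.1
tcp_pos: [0.4993, 0.0896, 0.187]
orientation: [0.159, 0.689, 0.159, -0.689]
wrist_force: [0.0, 0.9, 0.9]
finger_gap: 0.0423
```

```bash
python3 b.py w7
```

```text
13.1 [0.49933958 0.08958596 0.18700894] 0.042306620724728204 [0.01100612 0.91364965 0.89902558]
round_plug [637.3 311.3] 0.62 [ 0.5156 -0.353   0.    ]
round_plug [579.7 251.9] 0.61 [ 0.5477 -0.2216  0.    ]
round_plug [433.7 231. ] 0.57 [ 0.4941 -0.0486  0.    ]
handle [383.3 157.3] 0.92 [0.547  0.0635 0.091 ]
```

View pics/w7.png

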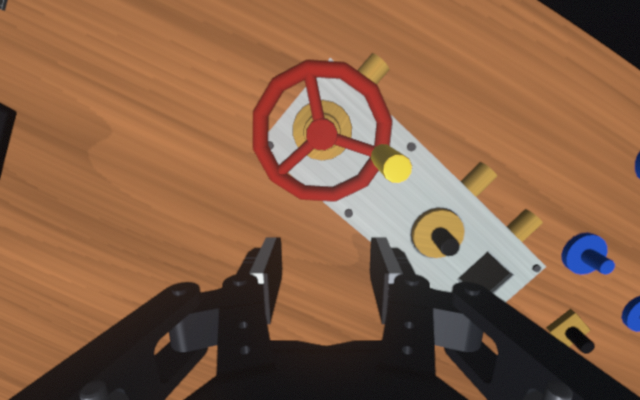

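```bash
cat > w.py <<'E'
from h import *
import pickle
from scipy.optimize import least_squares
p=pickle.load(open('pics/w7.pkl','rb')); im=p['pixels']
hsv=cv2.cvtColor(im,cv2.COLOR_BGR2HSV)
red=(((hsv[...,0]<6)|(hsv[...,0]>172))&(hsv[...,1]>170)&(hsv[...,2]>60)).astype(np.uint8)
cs,_=cv2.findContours(red,cv2.RETR_EXTERNAL,cv2.CHAIN_APPROX_NONE); c=max(cs,key=cv2.contourArea)[:,0]
for z in (.085,.088):
    pts=np.array([at_z(p,u,z)[:2] for u in c.astype(float)])
    s=least_squares(lambda x:np.hypot(*(pts-x[:2]).T)-x[2],[.543,.112,.054],loss='soft_l1',f_scale=.0007); print('axis',z,s.x,np.abs(s.fun).mean())
ax=s.x[:2]
hub=at_z(p,(321.5,133),.091);print('hub',hub)
yel=((hsv[...,0]>24)&(hsv[...,0]<34)&(hsv[...,1]>150)&(hsv[...,2]>215)).astype(np.uint8)
n,l,st,ce=cv2.connectedComponentsWithStats(yel); k=1+np.argmax(st[1:,4]); print(st[k],ce[k]); h=at_z(p,ce[k],.145)[:2]
print('handle top',h, h-ax, np.hypot(*(h-ax)), np.arctan2(*(h-ax)[::-1]))
pl=at_z(p,(446,240),.0);
sq=models.pinpoint('square_port',p); rp=models.pinpoint('valve_axis',p); print([at_z(p,r['location'],.034) for r in sq],[at_z(p,r['location'],.085) for r in rp])
d=ax-np.array([.5013,-.0322]); print('dist',np.hypot(*d),'yaw',np.arctan2(-d[0],d[1]))
E
python3 w.py
```

```text
axis 0.085 [0.53931759 0.11715666 0.04796354] 0.008231835189636992
axis 0.088 [0.5395886  0.11718252 0.04737653] 0.008131083403802001
hub [0.54266256 0.11322985 0.091     ]
[384 156  27  26 550] [396.99818182 168.32363636]
handle top [0.54803908 0.06562627] [ 0.00845049 -0.05155625] 0.05224420840827179 -1.4083328236685293
[array([ 0.48125073, -0.1056689 ,  0.034     ])] []
dist 0.15421139313474294 yaw -0.2509108864029885
```

```bash
cat >> w.py <<'E'
print('-----')
hu=c  # all contour pts, keep by angular max radius
for z in (.085,.088):
    pts=np.array([at_z(p,u,z)[:2] for u in c.astype(float)]); c0=np.array([.5427,.1130])
    for _ in range(5):
        v=pts-c0; a=np.arctan2(v[:,1],v[:,0]); r=np.hypot(*v.T)
        out=np.array([pts[i] for b in np.linspace(-np.pi,np.pi,73)[:-1] for idx in [np.where((a>=b)&(a<b+.0873))[0]] if len(idx) for i in [idx[np.argmax(r[idx])]] if r[i]>.049])
        s=least_squares(lambda x:np.hypot(*(out-x[:2]).T)-x[2],[*c0,.054],loss='soft_l1',f_scale=.0007); c0=s.x[:2]
    print(z,s.x,len(out),np.abs(s.fun).mean(), h-c0,np.hypot(*(h-c0)))
    d=c0-np.array([.5013,-.0322]); print('dist',np.hypot(*d),'yaw',np.arctan2(-d[0],d[1]))
E
python3 w.py | sed -n '/---/,$p'
```

```text
-----
0.085 [0.54147095 0.11345867 0.05220295] 68 0.0005123969292960331 [ 0.00656813 -0.0478324 ] 0.04828124657488641
dist 0.1510965058672523 yaw -0.2690988953846841
0.088 [0.54171325 0.11352912 0.05156393] 68 0.0005061235762735679 [ 0.00632583 -0.04790285] 0.0483187198730004
dist 0.15122898874468446 yaw -0.27051961653882445
```

```bash
python3 -c "
from h import *
print(rel([.5478,.0655,.098]))"
```

```text
[ 8.9   4.31 -3.29]
```

>>> servo_tool([
  [0,2.3,-1.7,0,0],
  [0,2.01,-1.59,0,0],
  [0,0,0,0,0],
  [3.5,0,0,0,0],
  [3.5,0,0,0,0],
  [1.9,0,0,0,0],
  [0,0,0,0,0],
  [0,0,0,0,1],
  [0,0,0,0,1],
  [0,0,0,0,1],
], grip_force=50)

```text
clock: 14.75
tcp_pos: [0.5484, 0.0661, 0.0993]
orientation: [0.159, 0.69, 0.16, -0.688]
wrist_force: [-2.1, 3.8, 6.2]
finger_gap: 0.0164
```

```bash
python3 b.py w8
```

```text
14.75 [0.54840752 0.06610897 0.09934209] 0.016435206393349097 [-2.14726906  3.78967904  6.21283499]
round_plug [596.7 324.9] 0.83 [ 0.5482 -0.2211  0.    ]
handle [325.6 245.1] 0.69 [0.5482 0.0652 0.091 ]
```

View pics/w8.png

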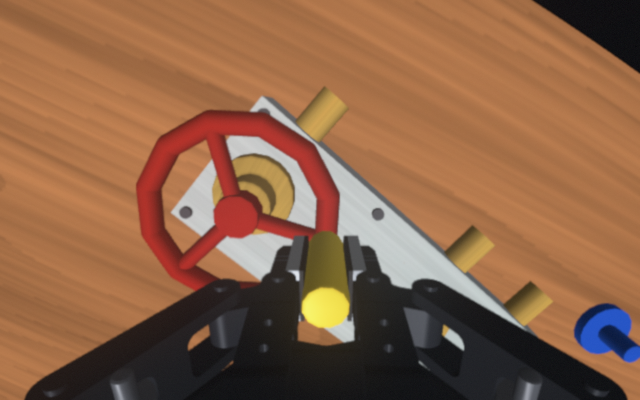

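```bash
cat > k.py <<'E'
from h import *
import sys,json
AX=np.array([.542,.1132]); r=.048
def plan(th0,dth,n,hold=0):
    s,R,t=tool(); out=[];cum=np.zeros(2);tot=np.zeros(2)
    a=np.array([np.cos(th0),np.sin(th0)])*r
    for i in range(1,n+1):
        b=np.array([np.cos(th0+i*dth),np.sin(th0+i*dth)])*r
        w=np.array([*(b-a),0]); tl=(R.T@w)[1:]*100
        q=np.round(tl-cum,2); cum=cum+q; out.append([0,float(q[0]),float(q[1]),0,1])
    return out+[[0,0,0,0,1]]*hold
s,R,t=tool(); v=t[:2]-AX; print('clock',s['clock'],'tcp',t.round(4),'F',s['wrist_force'].round(1),'r',np.hypot(*v).round(4),'ang',np.arctan2(v[1],v[0]).round(3),'gap',s['finger_gap'])
if len(sys.argv)>1:
    th,d,n,nc=float(sys.argv[1]),float(sys.argv[2]),int(sys.argv[3]),int(sys.argv[4])
    for _ in range(nc):
        print(json.dumps(plan(th,d,n,10-n))); th+=d*n
    print('end',th)
E
python3 k.py -1.437 -0.2 10 2
```

```text
clock 14.95 tcp [0.5484 0.0661 0.0993] F [-3.   3.5  5.2] r 0.0475 ang -1.436 gap 0.016299439015005218
[[0, -0.39, 0.87, 0, 1], [0, -0.56, 0.78, 0, 1], [0, -0.7, 0.66, 0, 1], [0, -0.82, 0.5, 0, 1], [0, -0.9, 0.32, 0, 1], [0, -0.95, 0.15, 0, 1], [0, -0.95, -0.05, 0, 1], [0, -0.93, -0.24, 0, 1], [0, -0.87, -0.42, 0, 1], [0, -0.76, -0.58, 0, 1]]
[[0, -0.63, -0.72, 0, 1], [0, -0.48, -0.83, 0, 1], [0, -0.3, -0.91, 0, 1], [0, -0.11, -0.95, 0, 1], [0, 0.07, -0.96, 0, 1], [0, 0.27, -0.92, 0, 1], [0, 0.44, -0.85, 0, 1], [0, 0.6, -0.75, 0, 1], [0, 0.74, -0.61, 0, 1], [0, 0.85, -0.45, 0, 1]]
end -5.437
```

>>> servo_tool([
  [0,-0.39,0.87,0,1],
  [0,-0.56,0.78,0,1],
  [0,-0.7,0.66,0,1],
  [0,-0.82,0.5,0,1],
  [0,-0.9,0.32,0,1],
  [0,-0.95,0.15,0,1],
  [0,-0.95,-0.05,0,1],
  [0,-0.93,-0.24,0,1],
  [0,-0.87,-0.42,0,1],
  [0,-0.76,-0.58,0,1],
])

```text
clock: 16.2
tcp_pos: [0.4954, 0.1264, 0.0993]
orientation: [0.16, 0.689, 0.158, -0.689]
wrist_force: [-1.0, -1.6, 10.1]
finger_gap: 0.0168
```

```bash
python3 k.py
```

```text
clock 16.2 tcp [0.4954 0.1264 0.0993] F [-1.  -1.6 10.1] r 0.0484 ang 2.867 gap 0.016842652625836424
```

>>> servo_tool([
  [-0.1,-0.63,-0.72,0,1],
  [-0.1,-0.48,-0.83,0,1],
  [0,-0.3,-0.91,0,1],
  [0,-0.11,-0.95,0,1],
  [0,0.07,-0.96,0,1],
  [0,0.27,-0.92,0,1],
  [0,0.44,-0.85,0,1],
  [0,0.6,-0.75,0,1],
  [0,0.74,-0.61,0,1],
  [0,0.85,-0.45,0,1],
])

```text
clock: 17.45
tcp_pos: [0.5744, 0.1488, 0.0996]
orientation: [0.159, 0.689, 0.159, -0.689]
wrist_force: [1.0, 2.7, -7.3]
finger_gap: 0.0168
```

```bash
python3 k.py -5.437 -0.2 6 1
```

```text
clock 17.45 tcp [0.5744 0.1488 0.0996] F [ 1.   2.7 -7.3] r 0.0481 ang 0.833 gap 0.016781580758027596
[[0, 0.92, -0.28, 0, 1], [0, 0.95, -0.08, 0, 1], [0, 0.96, 0.1, 0, 1], [0, 0.91, 0.29, 0, 1], [0, 0.84, 0.47, 0, 1], [0, 0.72, 0.62, 0, 1], [0, 0, 0, 0, 1], [0, 0, 0, 0, 1], [0, 0, 0, 0, 1], [0, 0, 0, 0, 1]]
end -6.6370000000000005
```

>>> servo_tool([
  [0.05,0.92,-0.28,0,1],
  [0,0.95,-0.08,0,1],
  [0,0.96,0.1,0,1],
  [0,0.91,0.29,0,1],
  [0,0.84,0.47,0,1],
  [0,0.36,0.31,0,1],
  [0,0.36,0.31,0,1],
  [0,0,0,0,1],
  [0,0,0,0,1],
  [0,0,0,0,1],
])

```text
clock: 18.7
tcp_pos: [0.5879, 0.1007, 0.0996]
orientation: [0.158, 0.69, 0.163, -0.687]
wrist_force: [6.0, 16.3, -8.6]
finger_gap: 0.0168
```

```bash
python3 k.py; python3 b.py w9
```

```text
clock 18.7 tcp [0.5879 0.1007 0.0996] F [ 6.  16.3 -8.6] r 0.0475 ang -0.266 gap 0.016845426136142393
18.7 [0.58785026 0.10069985 0.09962105] 0.016845426136142393 [ 5.9563653  16.32483286 -8.60231047]
round_plug [598.5 371.5] 0.94 [ 0.5465 -0.2249  0.    ]
handle [325.4 247.4] 0.65 [0.5864 0.0993 0.091 ]
```

View pics/w9.png

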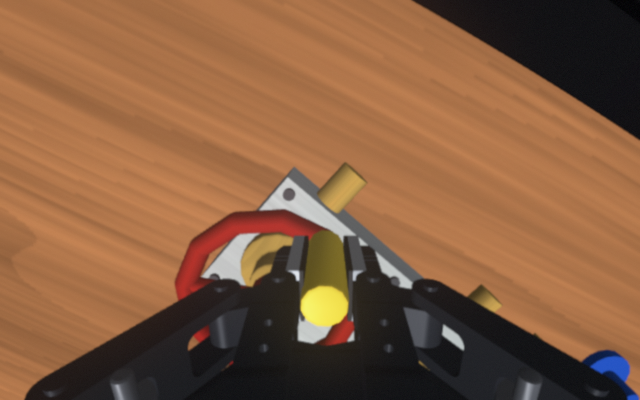

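```bash
python3 k.py -6.637 0.25 10 5
```

```text
clock 18.9 tcp [0.5878 0.1007 0.0996] F [ 6.1 15.6 -8.7] r 0.0475 ang -0.267 gap 0.016614162104698006
[[0, -0.93, -0.76, 0, 1], [0, -1.08, -0.51, 0, 1], [0, -1.18, -0.22, 0, 1], [0, -1.19, 0.08, 0, 1], [0, -1.14, 0.37, 0, 1], [0, -1.01, 0.64, 0, 1], [0, -0.82, 0.86, 0, 1], [0, -0.59, 1.05, 0, 1], [0, -0.3, 1.16, 0, 1], [0, -0.01, 1.19, 0, 1]]
[[0, 0.29, 1.16, 0, 1], [0, 0.56, 1.06, 0, 1], [0, 0.81, 0.88, 0, 1], [0, 1.0, 0.65, 0, 1], [0, 1.14, 0.39, 0, 1], [0, 1.19, 0.09, 0, 1], [0, 1.18, -0.2, 0, 1], [0, 1.09, -0.49, 0, 1], [0, 0.94, -0.75, 0, 1], [0, 0.72, -0.95, 0, 1]]
[[0, 0.47, -1.1, 0, 1], [0, 0.17, -1.19, 0, 1], [0, -0.12, -1.19, 0, 1], [0, -0.41, -1.12, 0, 1], [0, -0.67, -0.99, 0, 1], [0, -0.9, -0.79, 0, 1], [0, -1.07, -0.54, 0, 1], [0, -1.17, -0.26, 0, 1], [0, -1.2, 0.03, 0, 1], [0, -1.15, 0.34, 0, 1]]
[[0, -1.03, 0.6, 0, 1], [0, -0.85, 0.85, 0, 1], [0, -0.62, 1.02, 0, 1], [0, -0.34, 1.15, 0, 1], [0, -0.05, 1.19, 0, 1], [0, 0.25, 1.18, 0, 1], [0, 0.53, 1.07, 0, 1], [0, 0.78, 0.91, 0, 1], [0, 0.98, 0.68, 0, 1], [0, 1.11, 0.43, 0, 1]]
[[0, 1.19, 0.13, 0, 1], [0, 1.18, -0.16, 0, 1], [0, 1.11, -0.45, 0, 1], [0, 0.96, -0.72, 0, 1], [0, 0.76, -0.93, 0, 1], [0, 0.5, -1.08, 0, 1], [0, 0.22, -1.18, 0, 1], [0, -0.08, -1.19, 0, 1], [0, -0.38, -1.14, 0, 1], [0, -0.64, -1.01, 0, 1]]
end 5.863
```

>>> servo_tool([
  [0,-0.93,-0.76,0,1],
  [0,-1.08,-0.51,0,1],
  [0,-1.18,-0.22,0,1],
  [0,-1.19,0.08,0,1],
  [0,-1.14,0.37,0,1],
  [0,-1.01,0.64,0,1],
  [0,-0.82,0.86,0,1],
  [0,-0.59,1.05,0,1],
  [0,-0.3,1.16,0,1],
  [0,-0.01,1.19,0,1],
])

```text
clock: 20.15
tcp_pos: [0.5144, 0.1533, 0.0995]
orientation: [-0.159, -0.689, -0.159, 0.689]
wrist_force: [2.1, 0.1, -4.6]
finger_gap: 0.0164
```

```bash
python3 k.py
```

```text
clock 20.15 tcp [0.5144 0.1533 0.0995] F [ 2.1  0.1 -4.6] r 0.0487 ang 2.173 gap 0.016360735511620674
```

>>> servo_tool([
  [0,0.29,1.16,0,1],
  [0,0.56,1.06,0,1],
  [0,0.81,0.88,0,1],
  [0,1.0,0.65,0,1],
  [0,1.14,0.39,0,1],
  [0,1.19,0.09,0,1],
  [0,1.18,-0.2,0,1],
  [0,1.09,-0.49,0,1],
  [0,0.94,-0.75,0,1],
  [0,0.72,-0.95,0,1],
])

```text
clock: 21.4
tcp_pos: [0.5384, 0.0656, 0.0995]
orientation: [-0.159, -0.689, -0.16, 0.689]
wrist_force: [-1.1, 7.8, -1.0]
finger_gap: 0.0168
```

>>> servo_tool([
  [0,0.47,-1.1,0,1],
  [0,0.17,-1.19,0,1],
  [0,-0.12,-1.19,0,1],
  [0,-0.41,-1.12,0,1],
  [0,-0.67,-0.99,0,1],
  [0,-0.9,-0.79,0,1],
  [0,-1.07,-0.54,0,1],
  [0,-1.17,-0.26,0,1],
  [0,-1.2,0.03,0,1],
  [0,-1.15,0.34,0,1],
])

```text
clock: 22.65
tcp_pos: [0.573, 0.1502, 0.0995]
orientation: [0.16, 0.689, 0.159, -0.688]
wrist_force: [-0.7, -3.7, -0.8]
finger_gap: 0.0168
```

```bash
python3 k.py; python3 b.py w10
```

```text
clock 22.65 tcp [0.573  0.1502 0.0995] F [-0.7 -3.7 -0.8] r 0.0483 ang 0.873 gap 0.016785804429118648
22.65 [0.57303099 0.15018626 0.09946289] 0.016785804429118648 [-0.67280074 -3.71566465 -0.81652978]
round_plug [637.7 370. ] 0.79 [ 0.5476 -0.2222  0.    ]
handle [328.6 248.4] 0.9 [0.5718 0.147  0.091 ]
```

View pics/w10.png

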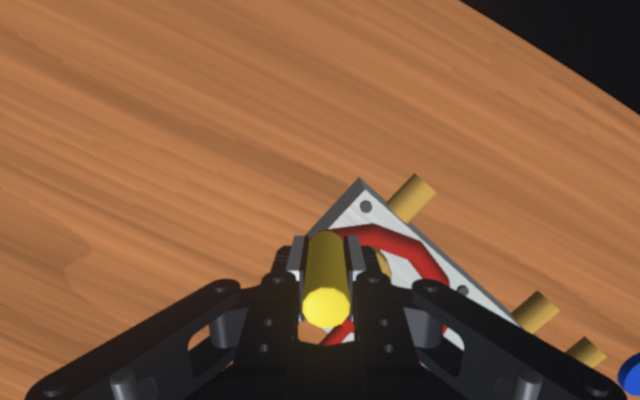

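>>> servo_tool([
  [0,-1.03,0.6,0,1],
  [0,-0.85,0.85,0,1],
  [0,-0.62,1.02,0,1],
  [0,-0.34,1.15,0,1],
  [0,-0.05,1.19,0,1],
  [0,0.25,1.18,0,1],
  [0,0.53,1.07,0,1],
  [0,0.78,0.91,0,1],
  [0,0.98,0.68,0,1],
  [0,1.11,0.43,0,1],
])

```text
clock: 24.1
tcp_pos: [0.495, 0.1022, 0.0996]
orientation: [0.159, 0.689, 0.159, -0.689]
wrist_force: [4.7, 2.9, -6.6]
finger_gap: 0.0163
```

>>> servo_tool([
  [0,1.19,0.13,0,1],
  [0,1.18,-0.16,0,1],
  [0,1.11,-0.45,0,1],
  [0,0.96,-0.72,0,1],
  [0,0.76,-0.93,0,1],
  [0,0.5,-1.08,0,1],
  [0,0.22,-1.18,0,1],
  [0,-0.08,-1.19,0,1],
  [0,-0.38,-1.14,0,1],
  [0,-0.64,-1.01,0,1],
])

```text
clock: 25.35
tcp_pos: [0.5854, 0.0936, 0.0994]
orientation: [-0.16, -0.689, -0.159, 0.689]
wrist_force: [-5.5, 0.4, 3.1]
finger_gap: 0.0166
```

```bash
python3 k.py 5.863 0.154 1 1
```

```text
clock 25.35 tcp [0.5854 0.0936 0.0994] F [-5.5  0.4  3.1] r 0.0476 ang -0.425 gap 0.01658398700897701
[[0, -0.52, -0.53, 0, 1], [0, 0, 0, 0, 1], [0, 0, 0, 0, 1], [0, 0, 0, 0, 1], [0, 0, 0, 0, 1], [0, 0, 0, 0, 1], [0, 0, 0, 0, 1], [0, 0, 0, 0, 1], [0, 0, 0, 0, 1], [0, 0, 0, 0, 1]]
end 6.017
```

>>> servo_tool([
  [0,-0.26,-0.27,0,1],
  [0,-0.26,-0.26,0,1],
  [0,0,0,0,1],
  [0,0,0,0,1],
  [0,0,0,0,1],
  [0,0,0,0,1],
  [0,0,0,0,1],
  [0,0,0,0,1],
  [0,0,0,0,1],
  [0,0,0,0,1],
])

```text
clock: 26.6
tcp_pos: [0.5879, 0.1005, 0.0995]
orientation: [0.159, 0.689, 0.159, -0.689]
wrist_force: [-0.1, 1.6, -1.0]
finger_gap: 0.0168
```

```bash
python3 k.py; python3 b.py w11; python3 g.py; python3 -c "
from h import *
p=optics.read_camera('scene');cv2.imwrite('pics/s11.png',cv2.resize(p['pixels'][120:300,200:440],None,fx=3.3,fy=3.3))
p=optics.read_camera('top');cv2.imwrite('pics/t11.png',p['pixels'])"
```

```text
clock 26.6 tcp [0.5879 0.1005 0.0995] F [-0.1  1.6 -1. ] r 0.0476 ang -0.269 gap 0.016763045576742186
26.6 [0.5878525  0.10054527 0.09947147] 0.016763045576742186 [-0.06952742  1.64374309 -0.97987358]
round_plug [595.7 367.4] 0.68 [ 0.5469 -0.2229  0.    ]
handle [324.  247.2] 0.76 [0.5862 0.0998 0.091 ]
round_plug [462.3 201.5] 0.88 [ 0.5163 -0.3328  0.034 ]
round_plug [341.1 208. ] 0.78 [ 0.5043 -0.0288  0.034 ]
round_plug [477.4 153.8] 0.68 [ 0.6365 -0.3755  0.034 ]
round_plug [413.1 191. ] 0.67 [ 0.5445 -0.21    0.034 ]
round_plug [239.5 185. ] 0.72 [ 0.5504 -0.3066  0.034 ]
round_plug [227.8 223.4] 0.63 [ 0.7044 -0.1898  0.034 ]
round_plug [262.4 205. ] 0.56 [ 0.5862 -0.1737  0.034 ]
round_plug [198.6 200.2] 0.55 [ 0.68   -0.3442  0.034 ]
valve_axis [355.2 221.2] 0.58 [0.5493 0.1179 0.085 ]
handle [340.9 224.7] 0.46 [0.5883 0.1013 0.091 ]
```

View pics/w11.png

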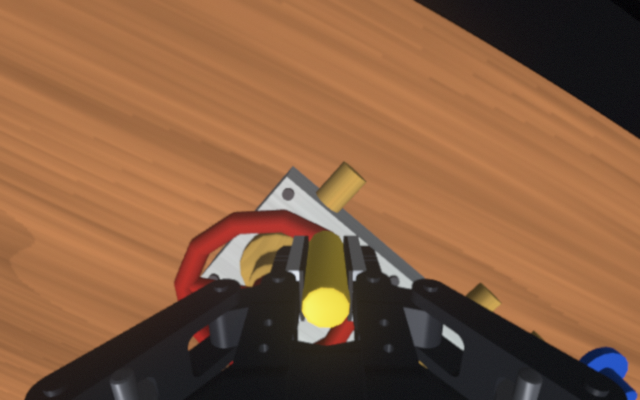

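View pics/s11.png

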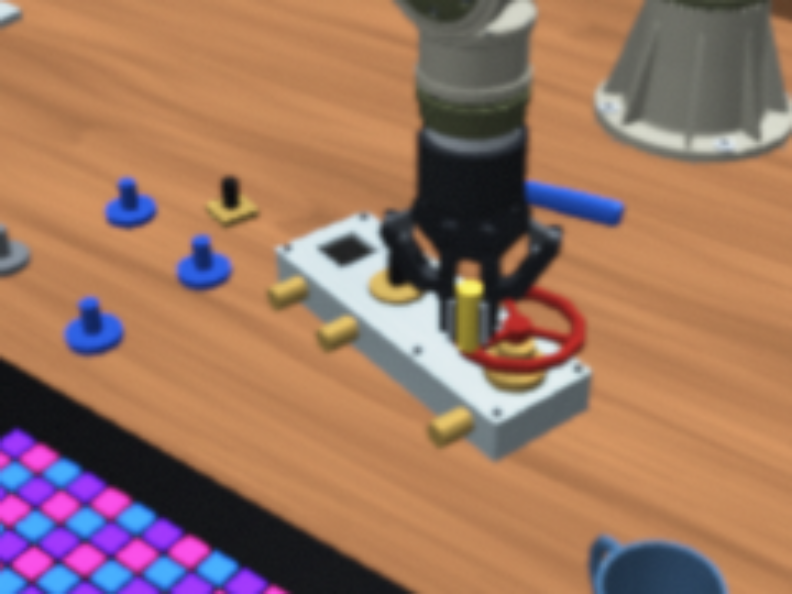

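View pics/t11.png

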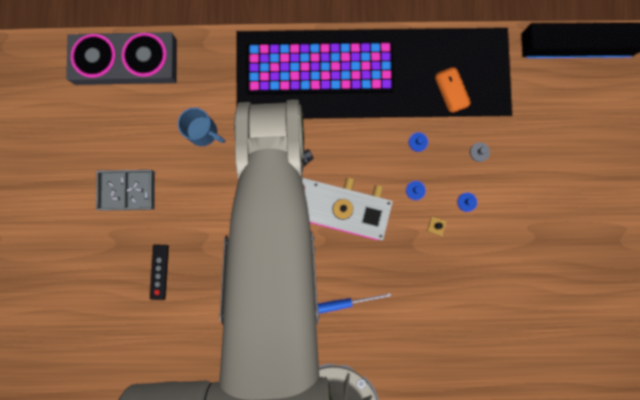

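```bash
python3 -c "
from h import *
s=env.get_state();print(s['clock'],s['finger_gap'],abs(s['qvel']).max());print(order.hand_in())"
```

```text
27.3 0.016928027966106814 0.002481483271869117
the job is handed in; nothing more can be done
None
```

The cooling-loop job is done and handed in at about 27 s. No verdict was reported, so what follows rests on my own checks.

- **Plug:** The brass round plug is in the round port and released. It met the floor with the tool 33.9 mm above its height on the desk, against 34 mm expected. The last top and scene views show it still in the port.
- **Closing the valve:** I judged the wheel to be about 0.81 turns open at the start and wound it clockwise. It met a hard stop with about 17 N of push. The handle then pointed along -0.266 rad, matching the manifold's yaw of about -0.27.
- **Backing off:** I wound it counterclockwise two full turns without letting go. The handle ended at -0.269 rad, the same direction as at the stop to within 0.003 rad. The arm was still and the gripper still closed on the handle, with an opening of 16.9 mm.
- **Bystanders:** In the last top view the square plug, mug, remote and look-alikes stand at the same pixels as at the start.

**Disagreements:** The early estimates of the round port from the top and scene cameras were about 6 mm off the wrist camera's. I used the wrist camera's edge fit, and the plug went in on it. The networks also kept reporting the blue and grey look-alikes as `round_plug`; I ignored those.

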